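# Size a dead cell in the taper gauge and lay out its replacement

## Robot

A 7-joint arm with a two-finger parallel gripper is mounted at the origin on the work surface. World frame = base frame: x ahead of the robot, y to its left, z up, the work surface at z = 0. Lengths are in m, angles in rad, forces in N, time in s.
With the tool pointing down it reaches from about 0.425 to 0.95 m from the base axis. Payload 4.7 kg.
Tool frame: the origin (TCP) lies at the very end of the fingers, on their centre line; the grasp point (between the pads) lies 19 mm behind it; z points along the fingers, x is the direction in which the jaws open and shut, and the axes are right-handed (so a half turn about z gives the same grasp; the last joint's range is limited). The gripper opens to 87 mm and grips with 3 to 60 N. Pads are 19 mm wide; open, the fingers measure 117 mm over their backs; the gripper's body (75 mm by 190 mm) begins 51 mm behind the grasp point.
Start: joints at [-1.248, 0.469, -0.049, 1.532, 0.024, 1.141, -0.082], TCP at [0.233, 0.634, 0.223] pointing down, gripper open.
Joint ranges: [-2.59, 2.59], [-0.33, 1.99], [-1.39, 1.29], [0.1, 2.45], [-1.04, 4.18], [0.21, 1.99], [-2.66, 2.66]. Speed limits (rad/s): [2.57, 2.57, 3.14, 3.14, 3.14, 3.14, 3.14].

## Interface

Orientations are given as a rotation vector (axis times angle).
In Python, from bench import arm gives the robot as it stands. The module is installed in compiled form; this text tells all that it offers. Calls block until the motion is done:
- arm.move_pose(position, orientation): joint-space move of the TCP to a pose.
- arm.line_to(position, orientation=None, vel=0.15, max_force=None): straight line of the TCP; orientation=None keeps the orientation; vel is the mean speed in m/s. With max_force (N) it stops when the force on the tool has changed by that much, and returns True; else False.
- arm.move_j(angles): joint-space move.
- arm.open() and arm.close_gripper(newtons=None): open the fingers fully, or close them until they stop; newtons is the grip in N (None keeps the last).
- arm.sleep(seconds).
- arm.inverse_kinematics(position, orientation): joint angles nearest the present ones, or None.
- arm.camera(name): name is "side" or "top"; returns a dict with "img" (400x640x3 uint8, red, green, blue), "fx", "fy", "cx", "cy" (pixels), "xyz" and "rotation" of the camera in the world. Camera axes: x right, y down, z forward; pixel columns grow to the right and rows downward; lengths in m; the calibration is good to about 2 mm. A picture is of the moment at which its call begins. There is no depth.
A pose or a line that the arm cannot do raises arm.IKError and nothing moves.
- arm.finish_job(): hands the job in, once; it reports no verdict.
Readings, each from a call of its own:
- arm.current_t(): time.
- arm.current_joint_pos(): joint angles.
- arm.current_qvel(): joint speeds.
- arm.current_joint_efforts(): joint torques, N m.
- arm.current_tcp_pos(): TCP position.
- arm.current_ee_rot(): TCP orientation.
- arm.current_wrist_force(): force on the tool from outside, world axes, zero at the start.
- arm.current_wrist_torque(): the same for the moment, N m.
- arm.current_finger_gap(): finger opening in m.
Only numpy, scipy, OpenCV 4.12 (cv2) and the standard library are available. Lean on these libraries where they do the work, as an engineer would, in place of code of your own. Each camera call takes 0.05 s, during which the arm holds its last target. There are 200 camera calls.

## Task

Find the size of the dead battery cell that stands alone on the rubber pad: stand it on the gauge's plate and slide it upright along the tapered slot until it wedges between both bars, and see in which field it stops. Then stand it in the black scrap tray with the other two dead cells, and after that take the new cell of the same size from its stock tray and stand it in the empty aluminium job tray. Leave the other cells standing where they are and don't disturb the rest of the bench.

Things in the scene. Friction and masses are not known exactly. Their poses are not given: they have to be found in the camera images.
- dead_p: Dead cylindrical battery cell, 65 mm long (the last 1 mm is the contact button on top), plain grey sleeve, bright metal top, 22 to 82 g. Origin at the centre of its underside, z up its axis. The dead cells are one each of 14.5, 18.5 and 22.5 mm diameter; which is which is unknown. One of the three stands alone on the rubber pad: that one is to be gauged. Two stand in the scrap tray.
- dead_q: Dead cylindrical battery cell, 65 mm long (the last 1 mm is the contact button on top), plain grey sleeve, bright metal top, 22 to 82 g. Origin at the centre of its underside, z up its axis. The dead cells are one each of 14.5, 18.5 and 22.5 mm diameter; which is which is unknown. One of the three stands alone on the rubber pad: that one is to be gauged. Two stand in the scrap tray.
- dead_r: Dead cylindrical battery cell, 65 mm long (the last 1 mm is the contact button on top), plain grey sleeve, bright metal top, 22 to 82 g. Origin at the centre of its underside, z up its axis. The dead cells are one each of 14.5, 18.5 and 22.5 mm diameter; which is which is unknown. One of the three stands alone on the rubber pad: that one is to be gauged. Two stand in the scrap tray.
- new_1: New cylindrical battery cell, 65 mm long (the last 1 mm is the contact button on top), plain grey sleeve, bright metal top, 22 to 82 g. Origin at the centre of its underside, z up its axis. Diameter 14.5 mm. It stands upright in its stock tray stock_1, its underside 6 mm above the table.
- new_2: New cylindrical battery cell, 65 mm long (the last 1 mm is the contact button on top), plain grey sleeve, bright metal top, 22 to 82 g. Origin at the centre of its underside, z up its axis. Diameter 18.5 mm. It stands upright in its stock tray stock_2, its underside 6 mm above the table.
- new_3: New cylindrical battery cell, 65 mm long (the last 1 mm is the contact button on top), plain grey sleeve, bright metal top, 22 to 82 g. Origin at the centre of its underside, z up its axis. Diameter 22.5 mm. It stands upright in its stock tray stock_3, its underside 6 mm above the table.
- stock_1: Fixed white block, 66 (x) x 76 (y) x 20 mm high, on the table at the robot's right: stock tray for 14.5 mm cells. Card with one dot (10 mm wide) on top along the +x edge. Two sockets 17.5 mm wide, 14 mm deep, at x -12, y +18 and -18 mm; the new cell is in the +y one. Origin at the centre of its underside. The order of the three stock trays changes.
- stock_2: Fixed white block, 66 (x) x 76 (y) x 20 mm high, on the table at the robot's right: stock tray for 18.5 mm cells. Card with two dots (10 mm wide) on top along the +x edge. Two sockets 21.5 mm wide, 14 mm deep, at x -12, y +18 and -18 mm; the new cell is in the +y one. Origin at the centre of its underside. The order of the three stock trays changes.
- stock_3: Fixed white block, 66 (x) x 76 (y) x 20 mm high, on the table at the robot's right: stock tray for 22.5 mm cells. Card with three dots (10 mm wide) on top along the +x edge. Two sockets 25.5 mm wide, 14 mm deep, at x -12, y +18 and -18 mm; the new cell is in the +y one. Origin at the centre of its underside. The order of the three stock trays changes.
- gauge: Taper gauge, fixed on the bench: dark steel base plate 150 (x) x 110 (y) x 6 mm with two bright, slippery steel bars on it in a V. Origin at the centre of the plate's underside; z up, x along the slot from its wide mouth to its narrow end. The bars' tops are 30 mm above the origin. The slot is open upward; its floor is the plate.
- gauge_mouth (a point): The slot's mouth, on the plate's top (gauge x = -5 mm): here it is 27 mm wide; it narrows by 1 mm per 5 mm of x, to 12 mm at gauge x = 70 mm. Before it, flared lips open to about 50 mm at gauge x = -20 mm; from there to gauge x = -75 mm the plate is bare and a cell can be stood on it. An upright cell pushed along +x wedges; pulling back towards the mouth, or up, frees it.
- gauge_field3 (a point): Point on the plate's top, on the slot's axis, at which the axis of a 22.5 mm cell stops when wedged (gauge x = 17 mm, give or take 4). It is in the first field, between the mouth and the first black line (gauge x = 27 mm) across the bars' tops; this field has three dots on each bar, as on the card of stock_3.
- gauge_field2 (a point): Point on the plate's top, on the slot's axis, at which the axis of a 18.5 mm cell stops when wedged (gauge x = 37 mm, give or take 4). It is in the middle field, between the black lines at gauge x = 27 and 47 mm across the bars' tops; this field has two dots on each bar, as on the card of stock_2.
- gauge_field1 (a point): Point on the plate's top, on the slot's axis, at which the axis of a 14.5 mm cell stops when wedged (gauge x = 57 mm, give or take 4). It is in the last field, beyond the second black line (gauge x = 47 mm) across the bars' tops; this field has one dot on each bar, as on the card of stock_1.
- gauge_bar_l: The left (+y) bar of the gauge with its flared lip: 76 mm long, 30 mm wide, 24 mm high. Its origin is on the gauge's axis, 6 mm above the gauge's origin; axes as the gauge's. A push of about 9 N along the slot wedges a cell well between the bars.
- gauge_bar_r: The right (-y) bar of the gauge with its flared lip: 76 mm long, 30 mm wide, 24 mm high. Its origin is on the gauge's axis, 6 mm above the gauge's origin; axes as the gauge's. A push of about 9 N along the slot wedges a cell well between the bars.
- pad: Fixed flat black rubber pad, 140 (x) x 90 (y) x 3 mm, on the bench left of the gauge; one dead cell stands on it. Origin at the centre of its underside.
- scrap_tray: Fixed black open tray on the bench on the robot's left, 130 (x) x 120 (y) x 30 mm high, walls and floor 3 mm thick. Origin at the centre of its underside. Two dead cells stand in its -x half, at about x -35, y +32 and -32 mm; its +x half is free.
- job_tray: Fixed empty open tray of pale bare aluminium on the bench, beyond the pad, 100 (x) x 90 (y) x 24 mm high, walls and floor 3 mm thick. Origin at the centre of its underside.
- handheld: Opened hand-held device lying on the table, black shell 150 x 75 x 24 mm, 220 g, loose. Origin at the centre of its underside. A bystander.
- multimeter: Yellow multimeter lying on the table, 150 x 75 x 43 mm, 350 g, loose. Origin at the centre of its underside. A bystander.
- screwdriver: Red screwdriver 160 mm long lying on the table, loose. A bystander.
Mind the look-alikes: they are no part of the job. Leave any pink or red look-alike of the gauge alone.

How it is judged:
On the way, in this order (a step that is already met when the one before it is completed fails the run):
1. the dead cell from the pad is wedged upright between both bars of the gauge, at the place that its diameter gives (((x of dead_p in the frame of gauge between 0.03 and 0.046 m and z of dead_p in the frame of gauge below 0.016 m and angle between dead_p's own z axis and vertical below 0.15 rad and contact force between dead_p and gauge_bar_l above 0.3 N and contact force between dead_p and gauge_bar_r above 0.3 N and linear speed of dead_p below 0.01 m/s) or (x of dead_q in the frame of gauge between 0.0099 and 0.0259 m and z of dead_q in the frame of gauge below 0.016 m and angle between dead_q's own z axis and vertical below 0.15 rad and contact force between dead_q and gauge_bar_l above 0.3 N and contact force between dead_q and gauge_bar_r above 0.3 N and linear speed of dead_q below 0.01 m/s) or (x of dead_r in the frame of gauge between 0.0501 and 0.0661 m and z of dead_r in the frame of gauge below 0.016 m and angle between dead_r's own z axis and vertical below 0.15 rad and contact force between dead_r and gauge_bar_l above 0.3 N and contact force between dead_r and gauge_bar_r above 0.3 N and linear speed of dead_r below 0.01 m/s))), for 0.2 s.
2. all three dead cells stand in the scrap tray (x of dead_p in the frame of scrap_tray between -0.062 and 0.062 m and y of dead_p in the frame of scrap_tray between -0.057 and 0.057 m and z of each of dead_p, dead_q, dead_r in the frame of scrap_tray below 0.012 m and angle between each of dead_p, dead_q, dead_r's own z axis and vertical below 0.12 rad and x of dead_q in the frame of scrap_tray between -0.062 and 0.062 m and y of dead_q in the frame of scrap_tray between -0.057 and 0.057 m and x of dead_r in the frame of scrap_tray between -0.062 and 0.062 m and y of dead_r in the frame of scrap_tray between -0.057 and 0.057 m), for 0.2 s.
At the end, for the whole second after the job is handed in: All three dead cells stand upright (within 0.12 rad) on the floor of the scrap tray, the two that began there within 50 mm of where they were; the new cell of the gauged size stands upright on the floor of the job tray; the other two new cells stand in their sockets (within 12 mm); all at rest (all of step 2 and ((distance of dead_p from where it was at the start of the episode above 0.06 m and distance of each of dead_q, dead_r from where it was at the start of the episode below 0.05 m and x of new_2 in the frame of job_tray between -0.047 and 0.047 m and y of new_2 in the frame of job_tray between -0.042 and 0.042 m and z of new_2 in the frame of job_tray below 0.012 m and angle between each of new_2, new_1, new_3's own z axis and vertical below 0.12 rad and distance of each of new_1, new_3 from where it was at the start of the episode below 0.012 m) or (distance of dead_q from where it was at the start of the episode above 0.06 m and distance of each of dead_p, dead_r from where it was at the start of the episode below 0.05 m and x of new_3 in the frame of job_tray between -0.047 and 0.047 m and y of new_3 in the frame of job_tray between -0.042 and 0.042 m and z of new_3 in the frame of job_tray below 0.012 m and angle between each of new_3, new_1, new_2's own z axis and vertical below 0.12 rad and distance of each of new_1, new_2 from where it was at the start of the episode below 0.012 m) or (distance of dead_r from where it was at the start of the episode above 0.06 m and distance of each of dead_p, dead_q from where it was at the start of the episode below 0.05 m and x of new_1 in the frame of job_tray between -0.047 and 0.047 m and y of new_1 in the frame of job_tray between -0.042 and 0.042 m and z of new_1 in the frame of job_tray below 0.012 m and angle between each of new_1, new_2, new_3's own z axis and vertical below 0.12 rad and distance of each of new_2, new_3 from where it was at the start of the episode below 0.012 m)) and linear speed of each of dead_p, dead_q, dead_r, new_1, new_2, new_3 below 0.02 m/s); the robot touches nothing.
It fails at once if a cell is laid over or toppled (more than 1 rad) (angle between any of dead_p, dead_q, dead_r, new_1, new_2, new_3's own z axis and vertical above 1 rad).
It fails at once if the hand-held, the multimeter or the screwdriver is moved by more than 30 mm (distance of any of handheld, multimeter, screwdriver from where it was at the start of the episode above 0.03 m).
It also fails if it takes over 58 s, if anything falls off the work surface, if the arm or the gripper's body presses on something with over 40 N, if the wrist force passes 120 N, or if a joint passes its speed limit or range.

## Working session

There is one attempt and no reset: what is moved stays moved. The work goes in short steps, each a Python script; the robot and the scene stay as the last script left them, time stands still between calls to the robot, and variables do not carry over. Pictures are saved under pics/ and viewed, about 8 in all and at most 12, crops included, and the job is handed in when it is done.

```bash
mkdir -p pics && python3 - <<'E'
from bench import arm
import cv2,numpy as np,pickle
d={}
for n in("top","side"):
    c=arm.camera(n); d[n]=c
    cv2.imwrite(f"pics/{n}0.png",c["img"][:,:,::-1])
    print(n,c["fx"],c["fy"],c["cx"],c["cy"],np.round(c["xyz"],4),np.round(c["rotation"],4).tolist())
pickle.dump(d,open("cams.pkl","wb"))
print(arm.current_t(),arm.current_ee_rot(),arm.current_finger_gap())
E
```

```text
top 448.1195299371799 448.1195299371799 327.7954571997649 199.94447244487247 [ 0.4066 -0.0295  1.2642] [-2.1799, 2.1371, -0.1697]
side 393.7747947468244 393.7747947468244 323.0211972971265 195.9090495713598 [0.3777 0.857  0.6318] [-0.3109, 2.6373, -1.4466]
0.1 [ 2.57498027e+00  1.79786394e+00 -2.22614437e-03] 0.08656215029504724
```

View pics/top0.png

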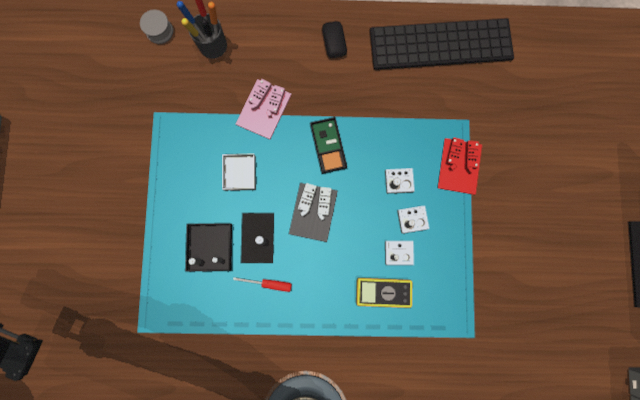

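View pics/side0.png

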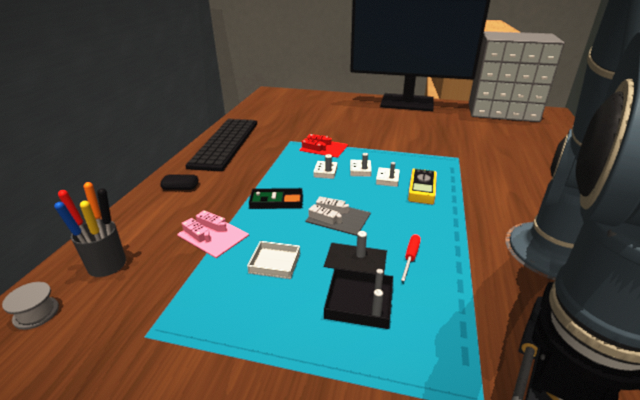

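The mat is cyan. In the top view the gauge is at (313,212), the pad cell at (259,240), the scrap tray at (209,247), the job tray at (239,172), and the stock trays at (400,181), (413,219) and (399,252). Next I'll fit box silhouettes to get poses and make a rectified close-up.

```bash
cat > h.py <<'E'
import numpy as np,cv2,pickle
from scipy.spatial.transform import Rotation as R
from scipy.optimize import minimize
def proj(c,P):
    Rm=np.array(c["rotation"]); Rm=R.from_rotvec(Rm).as_matrix() if Rm.size==3 else Rm
    p=(np.atleast_2d(P)-c["xyz"])@Rm
    return np.c_[c["fx"]*p[:,0]/p[:,2]+c["cx"],c["fy"]*p[:,1]/p[:,2]+c["cy"]]
def ray(c,uv,z):
    Rm=R.from_rotvec(c["rotation"]).as_matrix() if np.array(c["rotation"]).size==3 else np.array(c["rotation"])
    d=Rm@np.array([(uv[0]-c["cx"])/c["fx"],(uv[1]-c["cy"])/c["fy"],1]); return np.array(c["xyz"])+d*(z-c["xyz"][2])/d[2]
def ortho(c,x0,x1,y0,y1,z,s):  # image: up=+x, left=+y, s px/m
    w,h=int((y1-y0)*s),int((x1-x0)*s)
    q=proj(c,[[x1,y1,z],[x1,y0,z],[x0,y0,z],[x0,y1,z]]).astype(np.float32)
    M=cv2.getPerspectiveTransform(q,np.float32([[0,0],[w,0],[w,h],[0,h]]))
    return cv2.warpPerspective(c["img"],M,(w,h),flags=cv2.INTER_CUBIC)
E
python3 - <<'E'
from h import *
d=pickle.load(open("cams.pkl","rb")); c=d["top"]
hsv=cv2.cvtColor(c["img"],cv2.COLOR_RGB2HSV)
mask=(~((abs(hsv[...,0].astype(int)-94)<12)&(hsv[...,1]>120))).astype(np.uint8)
n,lab,st,_=cv2.connectedComponentsWithStats(mask,connectivity=4)
S=8
def fit(name,uv,size,yaw0=0):
    L,W,H=size; l=lab[uv[1],uv[0]]; m=lab==l
    x,y,w,h,a=st[l]; x-=4;y-=4;w+=8;h+=8
    t=cv2.GaussianBlur(cv2.resize(m[y:y+h,x:x+w].astype(np.float32),None,fx=S,fy=S,interpolation=cv2.INTER_LINEAR),(0,0),3)
    B=np.array([[i*L/2,j*W/2,k] for i in(-1,1) for j in(-1,1) for k in(0,H)])
    def f(p):
        P=B.copy();cs,sn=np.cos(p[2]/100*10),np.sin(p[2]/100*10)
        P[:,:2]=B[:,:2]@[[cs,sn],[-sn,cs]]+p[:2]
        u=(proj(c,P)-[x,y]+.5)*S-.5
        hl=cv2.convexHull(np.float32(u)); r=np.zeros_like(t)
        cv2.fillConvexPoly(r,np.int32(np.round(hl*16)),1.,shift=4)
        return np.abs(cv2.GaussianBlur(r,(0,0),3)-t).sum()/t.sum()
    g=ray(c,uv,H/2)
    best=min((minimize(f,[g[0],g[1],y0],method="Nelder-Mead",options=dict(initial_simplex=[[g[0],g[1],y0],[g[0]+.01,g[1],y0],[g[0],g[1]+.01,y0],[g[0],g[1],y0+1]],xatol=1e-5,fatol=1e-5,maxiter=400)) for y0 in(yaw0*10-1,yaw0*10,yaw0*10+1)),key=lambda r:r.fun)
    print(name,"area",a,"x %.4f y %.4f yaw %.3f err %.3f"%(best.x[0],best.x[1],best.x[2]/10,best.fun))
fit("gauge",(305,230),(.15,.11,.006),-.15)
fit("pad",(250,225),(.14,.09,.003))
fit("scrap",(210,240),(.13,.12,.03))
fit("job",(239,172),(.1,.09,.024))
for n,u in(("sA",(395,189)),("sB",(408,226)),("sC",(395,260))): fit(n,u,(.066,.076,.02))
print(proj(c,[[0.5,0,0]]), np.round(ray(c,(313,212),0.006),3))
a=ortho(c,.32,.62,-.03,.37,.03,2000); b=ortho(c,.32,.62,-.31,-.11,.02,2000)
cv2.imwrite("pics/a.png",a[...,::-1]);cv2.imwrite("pics/b.png",b[...,::-1])
E
```

```text
gauge area 2128 x 0.5478 y -0.0104 yaw -0.185 err 0.030
pad area 1615 x 0.4719 y 0.1443 yaw 0.018 err 0.019
scrap area 2206 x 0.4429 y 0.2752 yaw 0.039 err 0.025
job area 1257 x 0.6564 y 0.2028 yaw 0.058 err 0.032
sA area 713 x 0.6419 y -0.2541 yaw 0.070 err 0.057
sB area 730 x 0.5317 y -0.2923 yaw 0.165 err 0.068
sC area 752 x 0.4367 y -0.2526 yaw 0.002 err 0.083
[[308.90725825 228.47899377]] [ 0.546 -0.011  0.006]
```

View pics/a.png

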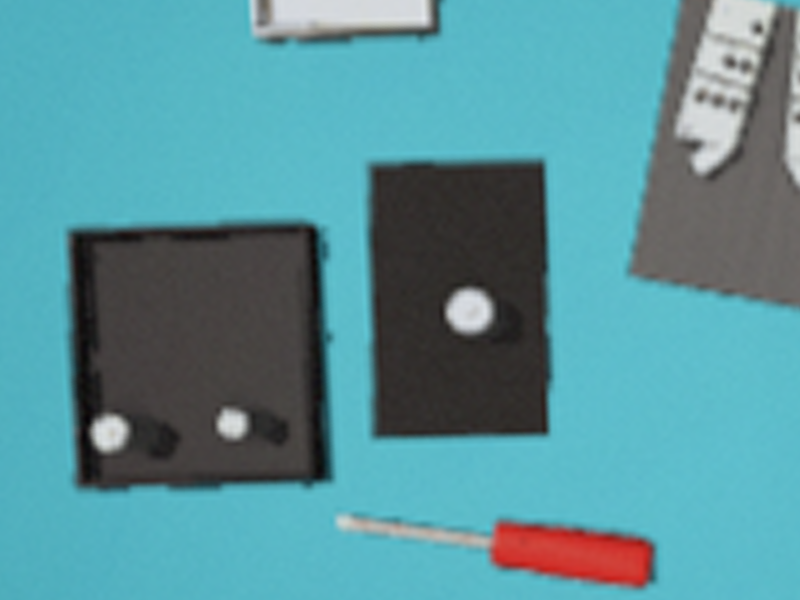

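View pics/b.png

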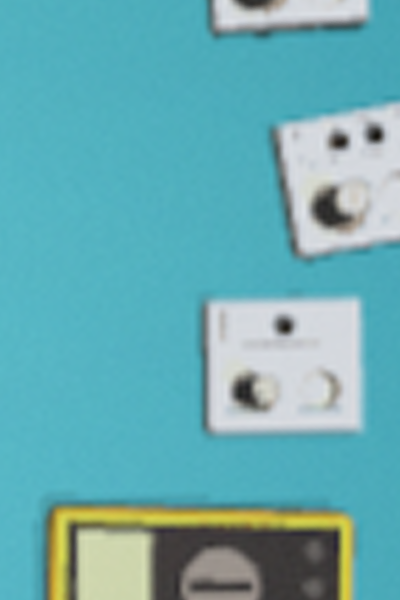

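The pad cell's top is at crop pixel (470,311). It looks like the largest, with the scrap cells smaller. The mouth of the gauge faces the robot. sC shows one dot, sB two, and sA three. Now I'll refine the slot axis and the cell centre, and check reach.

```bash
cat >> h.py <<'E'
def rv(yaw): return np.pi*np.array([np.cos(yaw/2),np.sin(yaw/2),0])
def g2w(x,y,z,G): 
    c,s=np.cos(G[2]),np.sin(G[2]); return np.array([G[0]+c*x-s*y,G[1]+s*x+c*y,z])
def blob(c,P,w,thr):
    u=proj(c,[P])[0]; x,y=np.int32(u-w); S=6
    g=c["img"].min(2)[y:y+2*w,x:x+2*w].astype(np.float32)
    g=cv2.resize(g,None,fx=S,fy=S,interpolation=cv2.INTER_CUBIC)
    n,l,st,ce=cv2.connectedComponentsWithStats((g>thr).astype(np.uint8))
    k=1+np.argmin([np.hypot(*(ce[i]-w*S))-.05*st[i,4]**.5*0 if st[i,4]>300 else 1e9 for i in range(1,n)])
    return (ce[k]+.5)/S-.5+[x,y], np.sqrt(st[k,4]*4/np.pi)/S
E
python3 - <<'E'
from h import *
from bench import arm
d=pickle.load(open("cams.pkl","rb")); c=d["top"]
for n,P in (("pad",[.4635,.130,.067]),("s1",[.404,.31,.067]),("s2",[.408,.25,.067])):
    uv,dm=blob(c,np.array(P),9,130); X=ray(c,uv,.0675); print(n,np.round(uv,1),"pos",np.round(X,4),"diam mm %.1f"%(dm*1000*(c["xyz"][2]-.067)/c["fx"]))
    uv,dm=blob(d["side"],np.array(P),9,150); print("   side",np.round(uv,1),np.round(ray(d["side"],uv,.0675),4),"pred",proj(d["side"],[X]).round(1))
G=(.5478,-.0104,-.185)
# rectify in gauge frame at bar top height; rows: gauge x, cols gauge y
s=2000
q=proj(c,[g2w(x,y,.03,G) for x,y in((.08,.06),(.08,-.06),(-.08,-.06),(-.08,.06))]).astype(np.float32)
w,h=240,320
im=cv2.warpPerspective(c["img"],cv2.getPerspectiveTransform(q,np.float32([[0,0],[w,0],[w,h],[0,h]])),(w,h),flags=cv2.INTER_CUBIC)
g=im.min(2)
for x in range(0,70,6):
    r=g[int((.08-x/1000)*2000)].astype(float); b=r>125
    i=w//2
    l=i
    while l>0 and not b[l]: l-=1
    k=i
    while k<w-1 and not b[k]: k+=1
    print(x,"gap %.1f exp %.1f centre y %.1f mm"%((k-l)/2,27-(x+5)/5,60-(k+l)/4))
cv2.imwrite("pics/g.png",cv2.resize(im,None,fx=1.8,fy=1.8)[...,::-1])
for n,p,yaw in (("pad",[.463,.13,.037],-.185),("g",g2w(-.045,0,.04,G),-.185),("f1",g2w(.06,0,.04,G),-.185),("scrap",[.475,.276,.037],1.6),("sA",[.629,-.237,.04],0),("sC",[.425,-.235,.04],0),("job",[.656,.203,.037],0)):
    for a in(yaw,yaw+np.pi,yaw-np.pi/2,yaw+np.pi/2):
        q=arm.inverse_kinematics(p,rv((a+np.pi)%(2*np.pi)-np.pi)); print(n,round(a,2),None if q is None else np.round(q,2)[[0,4,6]])
E
```

```text
pad [258.9 239.6] pos [0.4629 0.1304 0.0675] diam mm 21.7
   side [361.8 233.3] [0.4627 0.1323 0.0675] pred [[361.8 232.8]]
s1 [191.5 260.8] pos [0.4038 0.3049 0.0675] diam mm 17.6
   side [378.  292.1] [0.4041 0.3073 0.0675] pred [[378.3 291.3]]
s2 [214.3 259.5] pos [0.4082 0.2455 0.0675] diam mm 14.4
   side [379.3 270.6] [0.4085 0.2473 0.0675] pred [[379.6 270.1]]
0 gap 24.0 exp 26.0 centre y 0.0 mm
6 gap 23.5 exp 24.8 centre y 0.2 mm
12 gap 21.5 exp 23.6 centre y 0.2 mm
18 gap 22.0 exp 22.4 centre y 1.0 mm
24 gap 20.5 exp 21.2 centre y 0.2 mm
30 gap 18.5 exp 20.0 centre y 0.2 mm
36 gap 18.0 exp 18.8 centre y 0.5 mm
42 gap 16.5 exp 17.6 centre y 0.2 mm
48 gap 16.0 exp 16.4 centre y 0.5 mm
54 gap 14.5 exp 15.2 centre y 0.2 mm
60 gap 12.5 exp 14.0 centre y 0.2 mm
66 gap 11.0 exp 12.8 centre y 0.0 mm
pad -0.18 [-0.65 -0.28 -0.27]
pad 2.96 [-0.2   0.15  2.45]
pad -1.76 [-0.85 -0.48 -1.64]
pad 1.39 [-0.46 -0.09  1.12]
g -0.18 [-0.44 -0.35  0.08]
g 2.96 [0.78 0.92 2.05]
g -1.76 [-0.67 -0.62 -1.23]
g 1.39 [-0.28 -0.19  1.49]
f1 -0.18 [-0.39 -0.41  0.14]
f1 2.96 [0.73 0.97 2.15]
f1 -1.76 [-0.48 -0.52 -1.33]
f1 1.39 [-0.2  -0.18  1.51]
scrap 1.6 [-0.59  0.01  0.99]
scrap 4.74 [-1.01 -0.43 -1.74]
scrap 0.03 [-0.82 -0.22 -0.37]
scrap 3.17 [-0.34  0.26  2.33]
sA 0 [-0.22 -0.69  0.86]
sA 3.14 [-0.36 -0.96 -2.08]
sA -1.57 [-0.22 -0.69 -0.71]
sA 1.57 [ 0.05 -0.3   2.12]
sC 0 [-0.03 -0.43  0.84]
sC 3.14 [-0.38 -0.9  -1.83]
sC -1.57 [-0.11 -0.53 -0.63]
sC 1.57 [-0.12 -0.53  2.51]
job 0 [-0.61 -0.32 -0.1 ]
job 3.14 [-0.16  0.26  2.57]
job -1.57 [-0.73 -0.49 -1.53]
job 1.57 [-0.4  -0.05  1.25]
```

View pics/g.png

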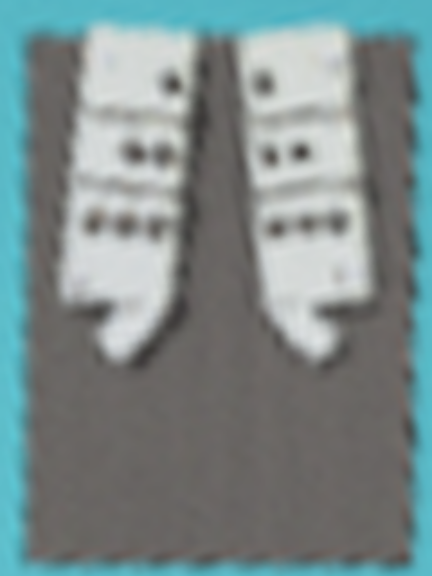

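Gauge pose is confirmed: slot centred within 0.5 mm, and the lines put x about 1.5 mm further along. Both cameras agree on the pad cell to 2 mm. Next step is to pick it up and gauge it.

```bash
python3 - <<'E'
from h import *
from bench import arm
G=(.5487,-.0103,-.185); o=rv(-.185)
p=np.array([.4629,.1312,.037])
arm.move_pose(p+[0,0,.1],o)
arm.line_to(p,vel=.15)
arm.close_gripper(12); print("gap",arm.current_finger_gap(),arm.current_t())
arm.line_to(p+[0,0,.06],vel=.15)
print("gap",arm.current_finger_gap())
a=g2w(-.05,0,.1,G); arm.line_to(a,vel=.25)
print("down contact",arm.line_to([a[0],a[1],.0395],vel=.05,max_force=4),np.round(arm.current_tcp_pos(),4))
z=max(arm.current_tcp_pos()[2],.0405)
hit=arm.line_to(g2w(.068,0,z,G),vel=.04,max_force=9)
t=np.array(arm.current_tcp_pos()); c,s=np.cos(G[2]),np.sin(G[2]); e=t[:2]-G[:2]
print("wedge",hit,"gauge x,y",c*e[0]+s*e[1],-s*e[0]+c*e[1],t[2],"F",np.round(arm.current_wrist_force(),1),"gap",arm.current_finger_gap())
arm.sleep(.4); print("F",np.round(arm.current_wrist_force(),1),arm.current_t())
for n in("top","side"):
    k=arm.camera(n); cv2.imwrite(f"pics/w_{n}.png",k["img"][...,::-1])
    if n=="side": sd=k["img"]
    else: tp=k["img"]
A=cv2.resize(tp[160:260,260:380],None,fx=3.3,fy=4,interpolation=cv2.INTER_CUBIC); B=cv2.resize(sd[170:270,280:400],None,fx=3.3,fy=4,interpolation=cv2.INTER_CUBIC)
cv2.imwrite("pics/w.png",np.hstack([A,B])[...,::-1])
E
```

```text
gap 0.021926608371163985 4.0
gap 0.021867056823309822
down contact True [ 0.4995 -0.0012  0.0398]
wedge True gauge x,y 0.017729813107882925 0.00034180107036437847 0.039738334338131294 F [-0.9  0.1  5. ] gap 0.021894223269956995
F [ 2.7 -0.1  2.5] 8.5417
```

View pics/w.png

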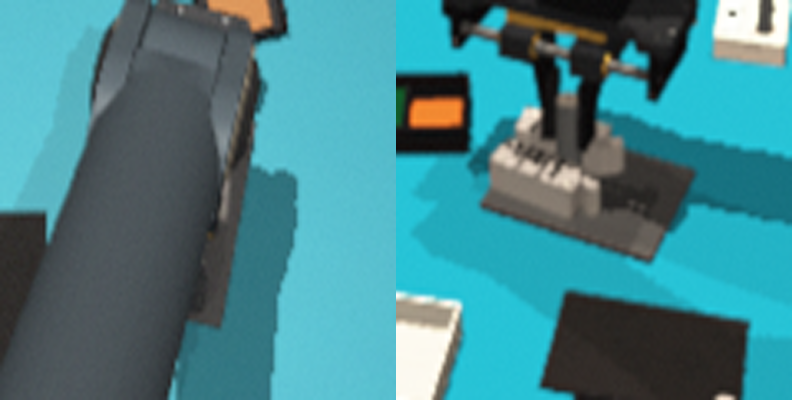

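It stopped at gauge x = 17.7 mm, and the jaw gap of 21.9 mm also points to 22.5 mm. However, the wrist shows no steady axial push after the stop. I'll push again and hold to be sure it is wedged against both bars.

```bash
python3 - <<'E'
from h import *
from bench import arm
G=(.5487,-.0103,-.185); c,s=np.cos(G[2]),np.sin(G[2])
def st(l):
    t=np.array(arm.current_tcp_pos()); e=t[:2]-G[:2]; F=arm.current_wrist_force()
    print(l,"gx %.4f gy %.4f z %.4f"%(c*e[0]+s*e[1],-s*e[0]+c*e[1],t[2]),"Fg",np.round([c*F[0]+s*F[1],-s*F[0]+c*F[1],F[2]],1))
st("0")
for k in range(3):
    t=np.array(arm.current_tcp_pos()); e=t[:2]-G[:2]
    hit=arm.line_to(g2w(c*e[0]+s*e[1]+.006,-s*e[0]+c*e[1],t[2],G),vel=.02,max_force=9)
    st("push%d %s"%(k,hit)); arm.sleep(.4); st("hold")
    F=arm.current_wrist_force()
    if c*F[0]+s*F[1]<-4: break
print(arm.current_finger_gap(),arm.current_t())
E
```

```text
0 gx 0.0175 gy 0.0003 z 0.0398 Fg [ 2.  -0.2  3.1]
push0 True gx 0.0177 gy 0.0004 z 0.0397 Fg [-0.7 -1.3  4.6]
hold gx 0.0177 gy 0.0004 z 0.0397 Fg [-3.   0.1  5.3]
push1 True gx 0.0180 gy 0.0003 z 0.0397 Fg [-0.9 -0.6  5.6]
hold gx 0.0180 gy 0.0003 z 0.0397 Fg [-0.9  0.3  4.3]
push2 True gx 0.0181 gy 0.0004 z 0.0397 Fg [-0.9  0.4  5. ]
hold gx 0.0180 gy 0.0004 z 0.0397 Fg [-1.5  1.2  4.5]
0.022056352037364273 10.575
```

```bash
python3 - <<'E'
from h import *
from bench import arm
G=(.5487,-.0103,-.185); c,s=np.cos(G[2]),np.sin(G[2])
def st(l):
    t=np.array(arm.current_tcp_pos()); e=t[:2]-G[:2]
    F=np.mean([(arm.sleep(.03),arm.current_wrist_force())[1] for _ in range(8)],0)
    x,y,f=c*e[0]+s*e[1],-s*e[0]+c*e[1],c*F[0]+s*F[1]
    print(l,"gx %.4f gy %.4f z %.4f"%(x,y,t[2]),"Fg",np.round([f,-s*F[0]+c*F[1],F[2]],1)); return x,y,f
arm.close_gripper(4); x,y,f=st("soft")
for k in range(8):
    x+=.0006
    arm.line_to(g2w(x,y,.0402,G),vel=.01)
    _,_,f=st("step x %.4f"%x)
    if f<-9: break
arm.sleep(.4); st("hold"); print(arm.current_finger_gap(),arm.current_t())
E
```

```text
soft gx 0.0180 gy 0.0003 z 0.0397 Fg [-1. -0.  3.]
step x 0.0186 gx 0.0180 gy 0.0004 z 0.0397 Fg [-1.1  0.3 -1.4]
step x 0.0192 gx 0.0182 gy 0.0004 z 0.0398 Fg [-3.9  0.4 -2.4]
step x 0.0198 gx 0.0189 gy 0.0003 z 0.0401 Fg [-5.6  0.3 -0.6]
step x 0.0204 gx 0.0193 gy 0.0003 z 0.0402 Fg [-5.9  0.4  0.2]
step x 0.0210 gx 0.0197 gy 0.0003 z 0.0403 Fg [-6.6  0.5  1.4]
step x 0.0216 gx 0.0201 gy 0.0003 z 0.0404 Fg [-7.3  0.5  3. ]
step x 0.0222 gx 0.0204 gy 0.0003 z 0.0404 Fg [-7.9  0.7  3.4]
step x 0.0228 gx 0.0210 gy 0.0003 z 0.0403 Fg [-7.9  0.2  3.4]
hold gx 0.0210 gy 0.0003 z 0.0404 Fg [-7.9  0.4  3.6]
0.024836202861314466 15.8583
```

Axial load is now a steady 8 N, so the cell is firmly stopped near 18 mm. The gap grew to 24.8 mm, which suggests a slight tilt in the light grip. I'll back off a little to straighten it, keeping some load, and look.

```bash
python3 - <<'E'
from h import *
from bench import arm
G=(.5487,-.0103,-.185); c,s=np.cos(G[2]),np.sin(G[2])
def st(l):
    t=np.array(arm.current_tcp_pos()); e=t[:2]-G[:2]
    F=np.mean([(arm.sleep(.03),arm.current_wrist_force())[1] for _ in range(8)],0)
    x,y,f=c*e[0]+s*e[1],-s*e[0]+c*e[1],c*F[0]+s*F[1]
    print(l,"gx %.4f gy %.4f z %.4f"%(x,y,t[2]),"Fg",np.round([f,-s*F[0]+c*F[1],F[2]],1),"gap %.4f"%arm.current_finger_gap()); return x,y,f
for x in(.0215,.0205,.0195):
    arm.line_to(g2w(x,.0003,.0400,G),vel=.02); st("back %.4f"%x)
k=arm.camera("side"); print(arm.current_t())
cv2.imwrite("pics/w2.png",cv2.resize(k["img"][160:240,290:390],None,fx=7,fy=7,interpolation=cv2.INTER_CUBIC)[...,::-1])
E
```

```text
back 0.0215 gx 0.0201 gy 0.0003 z 0.0403 Fg [-7.5  0.1  3.8] gap 0.0229
back 0.0205 gx 0.0199 gy 0.0003 z 0.0404 Fg [-5.8  0.3  1.9] gap 0.0232
back 0.0195 gx 0.0198 gy 0.0003 z 0.0404 Fg [-4.3  0.1  2.7] gap 0.0225
17.4583
```

View pics/w2.png

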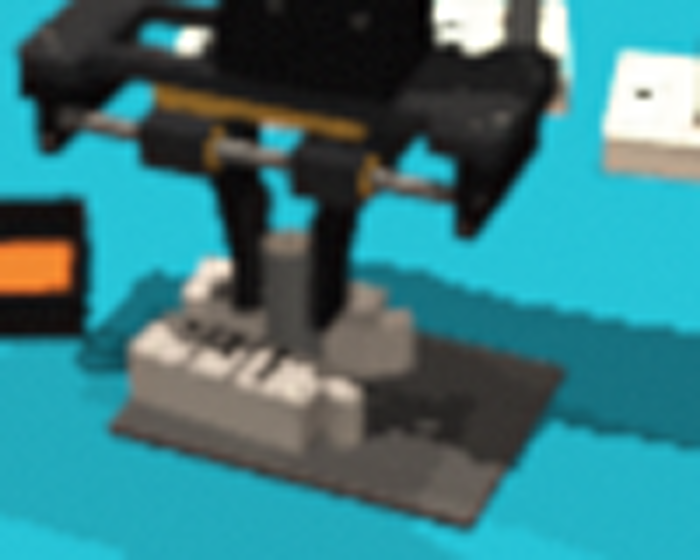

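The cell stands upright in the first (three-dot) field under steady load with the gap back to 22.5 mm, so it is 22.5 mm. Next, free it and put it in the scrap tray.

```bash
python3 - <<'E'
from h import *
from bench import arm
G=(.5487,-.0103,-.185)
arm.line_to(g2w(-.045,.0003,.0402,G),vel=.08)
arm.open(); arm.sleep(.1)     # let it square itself on the bare plate
arm.close_gripper(15); print("gap",arm.current_finger_gap())
t=np.array(arm.current_tcp_pos()); arm.line_to(t+[0,0,.09],vel=.2)
p=g2w(.031,0,0,(.4429,.2760,.039)); print(p)
arm.line_to([p[0],p[1],.13],rv(1.6),vel=.25)
arm.line_to([p[0],p[1],.06],vel=.15)
print("touch",arm.line_to([p[0],p[1],.0345],vel=.04,max_force=4),arm.current_tcp_pos(),arm.current_finger_gap())
arm.open(); arm.sleep(.1)
arm.line_to([p[0],p[1],.13],vel=.2)
print(arm.current_t())
a=np.array([.6289,-.2367,.04])
arm.move_pose(a+[0,0,.14],rv(0)); print(arm.current_t())
k=arm.camera("top"); s=arm.camera("side")["img"]
A=cv2.resize(k["img"][140:290,175:475],None,fx=2.6,fy=2.6,interpolation=cv2.INTER_CUBIC); B=cv2.resize(s[225:335,310:410],None,fx=1.8,fy=1.8)
A[:B.shape[0],300:300+B.shape[1]]=B
cv2.imwrite("pics/s.png",A[...,::-1])
E
```

```text
gap 0.022049698682002752
[0.47387643 0.27720869 0.        ]
touch True [0.4736023  0.27684371 0.03647879] 0.02170056533095465
26.5167
28.4667
```

View pics/s.png

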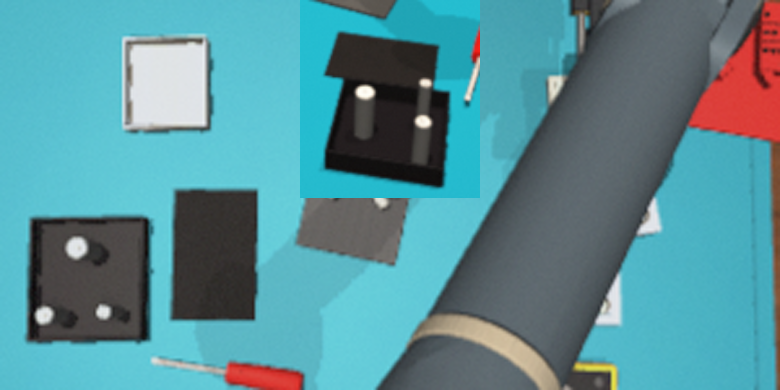

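All three cells stand in the scrap tray, with the gauged one at crop pixel (77,247). Before grasping new_3 I'll overlay its predicted axis on the first images.

```bash
python3 - <<'E'
from h import *
d=pickle.load(open("cams.pkl","rb")); out=[]
for n in("top","side"):
    c=d[n]; P=proj(c,[[.6289,-.2367,.02],[.6289,-.2367,.071]]); m=np.int32(P.mean(0)); x,y=m-20
    S=10; im=cv2.resize(c["img"][y:y+40,x:x+40],None,fx=S,fy=S,interpolation=cv2.INTER_CUBIC)
    f=lambda X:[int(v) for v in ((proj(c,[X])[0]-[x,y]+.5)*S)]
    cv2.line(im,f([.6289,-.2367,.02]),f([.6289,-.2367,.071]),(255,0,0),1)
    for z in(.02,.070):
        pts=np.array([f([.6289+.01125*np.cos(a),-.2367+.01125*np.sin(a),z]) for a in np.linspace(0,6.28,30)]); cv2.polylines(im,[pts],True,(255,0,0) if z>.05 else (0,160,0),1)
    out.append(im)
cv2.imwrite("pics/n.png",np.hstack(out)[...,::-1])
E
```

```text
(no output)
```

View pics/n.png

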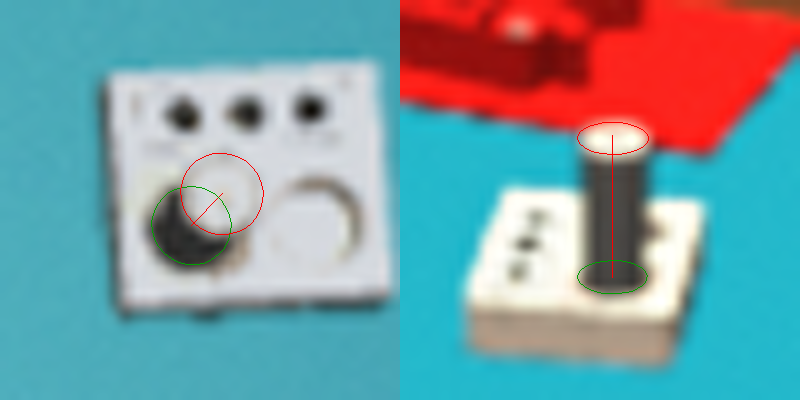

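The overlay matches. The cell is about 1 mm nearer in x than predicted, and the card shows three dots. I'll grasp at x = 0.6278 and transfer.

```bash
python3 - <<'E'
from h import *
from bench import arm
o=rv(0); a=np.array([.6278,-.2370,.04])
arm.line_to(a+[0,0,.06],o,vel=.2)
print("hit",arm.line_to(a,vel=.12,max_force=15))
arm.close_gripper(12); print("gap",arm.current_finger_gap(),"F",np.round(arm.current_wrist_force(),1))
arm.line_to(a+[0,0,.03],vel=.06); print("gap",arm.current_finger_gap(),"F",np.round(arm.current_wrist_force(),1))
arm.line_to(a+[0,0,.10],vel=.2)
p=np.array([.6564,.2035,0])
arm.line_to(p+[0,0,.14],vel=.3)
arm.line_to(p+[0,0,.06],vel=.15)
print("touch",arm.line_to(p+[0,0,.0345],vel=.04,max_force=4),np.round(arm.current_tcp_pos(),4),arm.current_finger_gap())
arm.open(); arm.sleep(.1)
arm.line_to(p+[0,0,.15],vel=.2)
arm.move_pose([.45,.02,.30],o); print(arm.current_t())
k=arm.camera("top"); s=arm.camera("side")["img"]
A=cv2.resize(s[130:340,220:440],None,fx=2.4,fy=2.4,interpolation=cv2.INTER_CUBIC)
cv2.imwrite("pics/f.png",A[...,::-1])
E
```

```text
hit False
gap 0.022043172918334644 F [0.3 0.2 0.2]
gap 0.02214320348027539 F [-0.3  0.1 -0.5]
touch True [0.6564 0.2036 0.0363] 0.022241563197243644
38.1417
```

View pics/f.png

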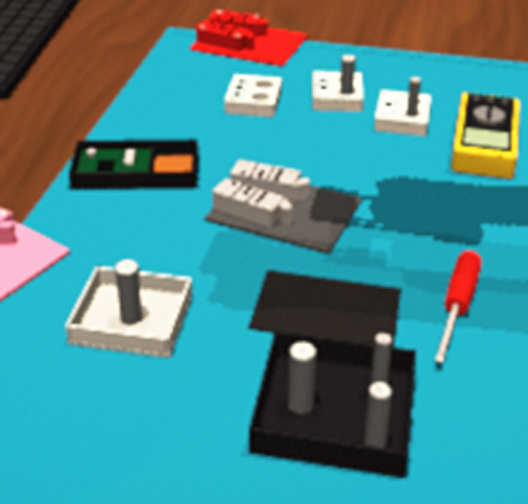

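Every cell stands: the new one in the job tray at (128,292), three in the scrap tray, and the other two in their sockets. I'll check numerically that the job cell's lean is only perspective, then hand in.

```bash
python3 - <<'E'
from h import *
from bench import arm
c=arm.camera("side")
u=proj(c,[[.6564,.2035,.003],[.6564,.2035,.068]]); print("job axis predicted (crop px)",((u-[220,130])*2.4).round(0).tolist(),"blob top",((blob(c,np.array([.6564,.2035,.068]),9,170)[0]-[220,130])*2.4).round(0))
print(np.round(arm.current_wrist_force(),1),arm.current_t())
arm.finish_job()
E
```

```text
job axis predicted (crop px) [[131.0, 315.0], [126.0, 264.0]] blob top [125. 266.]
[ 0.2  0.1 -0. ] 38.2917
the job is handed in; nothing more can be done
```

The job is done and handed in at about 38 s. No verdict is reported, so the results below rest on my own checks.

- **Gauging:** the dead cell from the pad wedged in the first (three-dot) field at gauge x ≈ 18 mm. The jaws read about 22 mm, so it is the 22.5 mm size.
- **Scrap tray:** the gauged cell stands there with the other two dead cells.
- **Job tray:** the 22.5 mm new cell from the three-dot stock tray stands there. Its image matches a vertical axis to about 1 px.
- **Rest of the bench:** in the last picture the other two new cells still stand in their sockets, and the bystanders look undisturbed. The arm was clear of everything.

**Checks that fell short:**
- The first pushes at the gauge left no steady axial force after they stopped, so I repeated them.
- In the repeat, with a softer grip, the force rose to 8 N but the jaws spread to 24.8 mm, which suggests a brief tilt.
- I backed off to a steady 4 N with the jaws at 22.5 mm, and the picture showed the cell upright and wedged.
- Contact with both bars is inferred from this, not measured directly.
- The top and side cameras disagreed by about 2 mm in y, which is within their calibration.

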